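# Lock a pan into the filler's loading lane

## Task

Bring the square iron pan in the filler's loading lane to its filling place, pushing with the fingertips only: press the springy stop bar down behind the pan and, keeping it down, push the pan over the bar's stop tooth, then push it on until it is fully home against the end stop and the tooth springs up behind it. Do not lift or tip the pan, and leave everything else where it stands.

Things in the scene. Friction and masses are not known exactly. Their poses are not given: they have to be found in the camera images.
- lane: Fixed metal lane before a white filler; origin under the lane's middle at table height; x along the lane in the slide direction (to the filler), y across, z up. Runs x = -200 to 200 mm. Two rails carry the pan: tops z = 34 mm, inner faces y = +-38 mm. Side guides: inner faces y = +-62.5 mm, tops z = 56 mm. 'Lane' coordinates below are in this frame.
- end_stop (a point): Middle of the end stop's top edge, on the face the pan meets (lane x = 190, y = 0, z = 60 mm). Beyond it, from lane x = 200 mm, the filler, 190 mm wide, 230 mm high, hopper above to 336 mm. Its spout (24 mm across, underside at z = 165 mm) reaches back to lane x = 174 mm.
- stop_bar (a joint): Spring stop bar's downward travel in m: 0 up (rest), 0.012 bottomed; 1.6 N starts it, 2.2 N holds it down. A level steel strip 64 mm wide between the rails, passing under the pan, lane x = -185 to 62 mm; top face z = 32 mm up, 20 mm down. Press its bare part behind the pan. Travel over 0.009 sinks its tooth below the rails. Let go, it springs up.
- bar_near_end (a point): Middle of the stop bar's end edge farthest from the filler, on its top face (lane x = -185 mm, y = 0); moves with the bar.
- tooth_top (a point): Middle of the top of the stop bar's tooth, an upright plate across the lane at lane x = 54 to 62 mm, 64 mm wide; top z = 43 mm when up (9 mm above the rails, it blocks the pan). Moves with the bar. Once the pan lies over it, the pan keeps it down; it then only rubs lightly and the pan slides on freely.
- pan: Loose square dark cast pan, open on top, 120 x 120 mm, 40 mm high, 0.7 to 1 kg, on the rails with 2.5 mm play each side; origin at the centre of its underside (lane z = 34 mm), axes as the lane's. Starts with its leading face 10 to 40 mm short of the tooth. Home, against the end stop, its origin is at lane x = 130 mm, its trailing face 8 mm past the tooth.
- spare_tin: Bystander: round aluminium tin, 104 mm across, 45 mm high, beside the lane; origin under its centre.
- cutter: Bystander: steel ring cutter, 64 mm across, 30 mm high, beside the lane; origin under its centre.
- scraper: Bystander: dough scraper lying flat, about 90 x 122 mm, 16 mm high, beside the lane; origin under its blade's centre.
- jar: Bystander: closed glass jar, 72 mm across, 120 mm high; origin under its centre.
- cup: Bystander: white plastic cup, 80 mm across, 90 mm high; origin under its centre.
- brush: Bystander: pastry brush lying on the table; origin under its middle.
Things that resemble listed ones, but are neither listed nor needed, are in the scene too. There is more than one size of the pan; the job needs the middle-sized.

How it is judged:
By the outcome, as a careful person would: the job done as asked, in the order asked, and still so for the second after the job is handed in, with the robot touching nothing.
It also fails if it takes over 45 s, if anything falls off the work surface, if the arm or the gripper's body presses on something with over 40 N, if the wrist force passes 120 N, or if a joint passes its speed limit or range.

## Robot

A 6-joint arm with a two-finger parallel gripper is mounted at the origin on the work surface. World frame = base frame: x ahead of the robot, y to its left, z up, the work surface at z = 0. Lengths are in m, angles in rad, forces in N, time in s.
With the tool pointing down it reaches from about 0.275 to 0.75 m from the base axis. Payload 10.2 kg.
Tool frame: the origin (TCP) lies midway between the tips of the shut fingers; the grasp point (between the pads) lies 19 mm behind it (env.hold_point_z is the distance from the TCP to the grasp point, in m); x points along the fingers, z is the direction in which the jaws open and shut, and the axes are right-handed (so a half turn about x gives the same grasp; the last joint's range is limited). The gripper opens to 85 mm and grips with 20 to 120 N. Pads are 22 mm wide; open, the fingers measure 114 mm over their backs; the gripper's body (76 mm by 85 mm) begins 54 mm behind the grasp point. The pads swing forward as they close: fully open they stand 13 mm farther back than shut.
Start: joints at [-1.379, 0.313, 1.498, -0, 1.331, -0.223], TCP at [0.212, -0.48, 0.231] pointing down, gripper open.
Joint ranges: [-2.94, 2.94], [-0.97, 2.17], [0.19, 2.56], [-1.23, 4.37], [0.02, 3.11], [-2.88, 2.88]. Speed limits (rad/s): [2.39, 2.39, 3.01, 3.14, 3.14, 3.14].

## Interface

Orientations are given as a unit quaternion [x, y, z, w].
In Python, from bench import env, kinematics, monitor, eyes, job gives the robot as it stands. The module is installed in compiled form; this text tells all that it offers. Calls block until the motion is done:
- env.reach(position, orientation): joint-space move of the TCP to a pose.
- env.movel(position, velocity=0.15, frame=None, guard=None): straight line of the TCP; frame=None keeps the orientation; velocity is the mean speed in m/s. With guard (N) it stops when the force on the tool has changed by that much, and returns True; else False.
- env.set_joints(angles): joint-space move.
- env.release() and env.close_gripper(effort=None): open the fingers fully, or close them until they stop; effort is the grip in N (None keeps the last).
- env.hold(seconds).
- kinematics.ik(position, orientation): joint angles nearest the present ones, or None.
- monitor.sense(): the state.
- eyes.grab_frame(name): name is "side" or "top"; returns a dict with "frame" (384x512x3 uint8, red, green, blue), "mtx" (3x3 intrinsics, pixels), "k1" (the pictures are not rectified: a ray, as slopes to the right and down, at radius r is drawn at 1 + k1 r^2 times it, then the intrinsics apply), "view" (4x4, takes a point from world to camera coordinates). Camera axes: x right, y down, z forward; pixel columns grow to the right and rows downward; lengths in m; the calibration is good to about 2 mm. A picture is of the moment at which its call begins. There is no depth.
A pose or a line that the arm cannot do raises env.MotionError and nothing moves.
- job.hand_in(): hands the job in, once; it reports no verdict.
The state is a dict: "clock": time; "joints": joint angles; "qvel": joint speeds; "joint_efforts": joint torques, N m; "position": TCP position; "ee_rot": TCP orientation; "contact_force": force on the tool from outside, world axes, zero at the start; "ft_torque": the same for the moment, N m; "finger_gap": opening from 0.0 (shut) to 1.0 (fully open).
Only numpy, scipy, OpenCV 4.12 (cv2) and the standard library are available. Lean on these libraries where they do the work, as an engineer would, in place of code of your own. Each camera call takes 0.05 s, during which the arm holds its last target.

## Working session

There is one attempt and no reset: what is moved stays moved. The work goes in short steps, each a Python script; the robot and the scene stay as the last script left them, time stands still between calls to the robot, and variables do not carry over. Pictures are saved under pics/ and viewed, and the job is handed in when it is done.

```bash
ls; mkdir -p pics
python3 - <<'E'
from bench import env, kinematics, monitor, eyes, job
import cv2
for n in ["side","top"]:
    d=eyes.grab_frame(n)
    cv2.imwrite(f"pics/{n}0.png",d["frame"][:,:,::-1])
    print(n,d["mtx"].tolist(),d["k1"],d["view"].tolist())
s=monitor.sense(); print(s)
E
```

```text
pics
side [[406.9907108019038, 0.0, 259.62051294865523], [0.0, 406.9907108019038, 194.43045563868284], [0.0, 0.0, 1.0]] 0.022729186150635253 [[-0.7993023767674261, -0.6007890374696689, 0.01297085001889415, 0.35981085616165004], [-0.42897137912627387, 0.5553308796504485, -0.7124543283587811, 0.3256497935191979], [0.42083163662496514, -0.5750305614164589, -0.7015985939642594, 0.9465018698868214], [0.0, 0.0, 0.0, 1.0]]
top [[478.99821378207355, 0.0, 260.18212800414784], [0.0, 478.99821378207355, 186.85093684466744], [0.0, 0.0, 1.0]] -0.1286548434845169 [[0.02400646458483499, -0.9997117428466653, 0.0003476673988285725, -0.09963851831742085], [-0.9945933780861984, -0.02391869861983061, -0.10105398618272295, 0.5106899788537422], [0.10103317240006535, 0.002080161247800562, -0.9948808828216381, 1.718018091612163], [0.0, 0.0, 0.0, 1.0]]
{'clock': 0.1, 'joints': array([-1.37941288e+00,  3.13377235e-01,  1.49834739e+00,  8.54406611e-06,
        1.33100884e+00, -2.23419197e-01]), 'qvel': array([-0.00132475, -0.00127359, -0.00319892,  0.0001835 ,  0.00160453,
       -0.00083857]), 'joint_efforts': array([ 2.09749684e-03, -4.12899613e+01, -2.60141587e+01, -1.53204819e-04,
        3.08575836e-03, -1.03596346e-05]), 'position': array([ 0.21151727, -0.48025754,  0.23080608]), 'ee_rot': array([ 0.38661817,  0.59252147, -0.38603463,  0.59196449]), 'contact_force': array([-0.58902938,  0.78172626,  0.07013413]), 'ft_torque': array([ 0.00294229,  0.03436184, -0.01095588]), 'finger_gap': 1.0026670080474727}
```

View pics/side0.png

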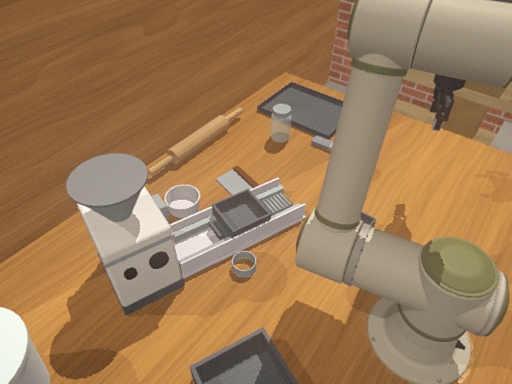

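View pics/top0.png

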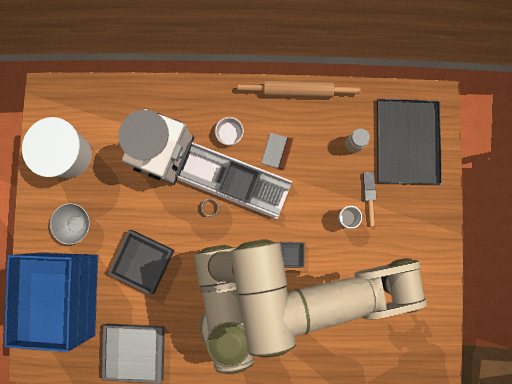

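The top view shows the lane running from about (285,197) at its near end to the filler at (180,160). Things that could be taken for the pan:
- dark square in the lane at (238,181)
- big dark pan at (141,262)
- small dark pan at (291,255)
- black tray at (408,141)
- grey tin at (133,352)

The pan in the lane is the middle-sized one, so I choose that and will check it in a crop.

Run:
```python
import cv2
a=cv2.imread("pics/top0.png")[105:225,170:300]; cv2.imwrite("pics/ctop.png",cv2.resize(a,None,fx=6,fy=5,interpolation=cv2.INTER_CUBIC)[:600] if 0 else cv2.resize(a,None,fx=5,fy=5,interpolation=cv2.INTER_CUBIC))
a=cv2.imread("pics/side0.png")[165:285,160:310]; cv2.imwrite("pics/cside.png",cv2.resize(a,None,fx=5,fy=5,interpolation=cv2.INTER_CUBIC))
```

```text
(no output)
```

View pics/ctop.png

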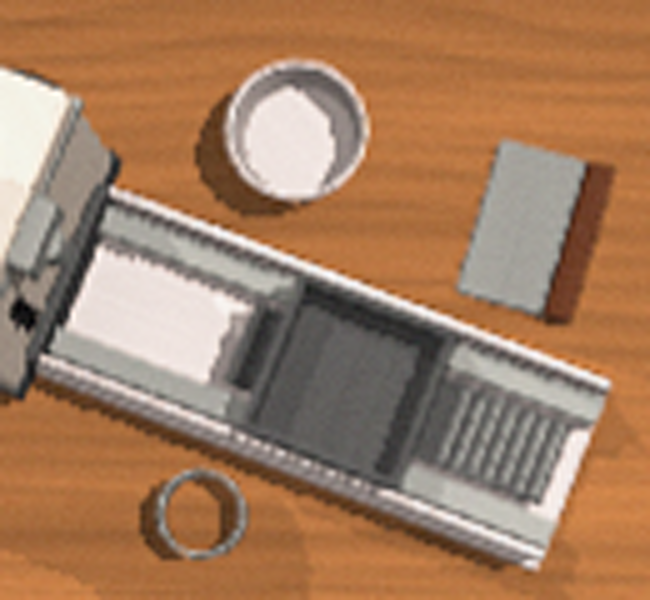

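View pics/cside.png

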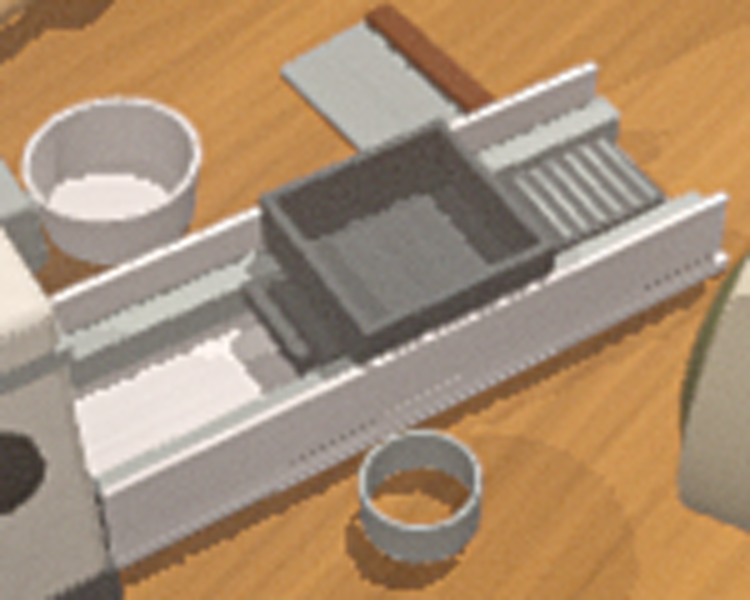

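The crops confirm it: the dark square pan sits between the guides. In the top view its rim corners are near (231,162), (260,173), (250,203) and (221,188). The slotted bar end is on the right, at about (283,198). The tooth is ahead of the pan at about (222,176), and the cutter and tin are clear of the lane. Next I locate the lane and pan.

```bash
cat > h.py <<'E'
import numpy as np, cv2
from bench import env, kinematics, monitor, eyes, job
def ray(d,px):
    p=cv2.undistortPoints(np.array([[px]],float),d["mtx"],np.array([d["k1"],0,0,0.]))[0,0]
    R=d["view"][:3,:3];t=d["view"][:3,3]
    return -R.T@t, R.T@np.array([p[0],p[1],1])
def onz(d,px,z):
    o,v=ray(d,px); return o+v*(z-o[2])/v[2]
E
python3 - <<'E'
from h import *
T=eyes.grab_frame("top");S=eyes.grab_frame("side")
t=lambda x,y:(x/5+170-.4,y/5+105-.4); s=lambda x,y:(x/5+160-.4,y/5+165-.4)
for n,d,p,z in [("T near left(imgtop)",T,t(608,382),.056),("T near right",T,t(540,566),.056),("T far imgtop",T,t(118,189),.056),("T far bot",T,t(40,362),.056),
 ("S near a",S,s(596,66),.056),("S near b",S,s(725,197),.056),("S far a",S,s(55,297),.056),("S far b",S,s(105,490),.056),
 ("T pan",T,t(303,283),.074),("T pan",T,t(452,337),.074),("T pan",T,t(395,487),.074),("T pan",T,t(252,425),.074),
 ("S pan",S,s(263,200),.074),("S pan",S,s(443,124),.074),("S pan",S,s(555,242),.074),("S pan",S,s(368,335),.074),
 ("T barend",T,t(580,432),.032),("T barend",T,t(548,505),.032)]:
    print(n,onz(d,p,z).round(4))
# point tri near end
g=cv2.cvtColor(T["frame"],cv2.COLOR_RGB2HSV)
E
```

```text
T near left(imgtop) [ 0.5336 -0.198   0.056 ]
T near right [ 0.4008 -0.152   0.056 ]
T far imgtop [0.6659 0.1592 0.056 ]
T far bot [0.5384 0.2106 0.056 ]
S near a [ 0.5272 -0.1988  0.056 ]
S near b [ 0.4047 -0.1526  0.056 ]
S far a [0.6525 0.1338 0.056 ]
S far b [0.5405 0.2085 0.056 ]
T pan [0.5973 0.0215 0.074 ]
T pan [ 0.561  -0.0855  0.074 ]
T pan [ 0.4533 -0.0479  0.074 ]
T pan [0.4948 0.0546 0.074 ]
S pan [0.5996 0.0227 0.074 ]
S pan [ 0.5579 -0.0867  0.074 ]
S pan [ 0.452  -0.0508  0.074 ]
S pan [0.4907 0.0627 0.074 ]
T barend [ 0.4994 -0.1799  0.032 ]
T barend [ 0.4459 -0.1577  0.032 ]
```

```bash
cat >> h.py <<'E'
A=np.deg2rad(69.4); U=np.array([np.cos(A),np.sin(A),0]); N=np.array([-np.sin(A),np.cos(A),0]); O=np.array([.537,.0118,0])
L=lambda x,y,z:O+(x*U+y*N)/1000+np.array([0,0,z/1000])
def proj(d,P):
    r,_=cv2.Rodrigues(d["view"][:3,:3]); return cv2.projectPoints(np.array(P,float).reshape(-1,1,3),r,d["view"][:3,3],d["mtx"],np.array([d["k1"],0,0,0.]))[0][:,0]
def overlay(fn,px=-28,z0=43):
    out=[]
    for n,(a,b,c,e) in [("top",(105,225,165,295)),("side",(165,285,160,310))]:
        d=eyes.grab_frame(n); im=cv2.resize(d["frame"][a:b,c:e,::-1],None,fx=4,fy=4,interpolation=cv2.INTER_CUBIC)
        def dr(P,col):
            q=(proj(d,P)-[c,a]+.5)*4; cv2.polylines(im,[q.round().astype(int)],len(P)>2,col,1)
        for y in(-62.5,62.5): dr([L(-200,y,56),L(190,y,56)],(0,255,0))
        dr([L(54,-32,z0),L(62,-32,z0),L(62,32,z0),L(54,32,z0)],(0,0,255))
        dr([L(-185,-32,z0-11),L(-185,32,z0-11)],(0,0,255)); dr([L(190,-40,60),L(190,40,60)],(255,0,255))
        dr([L(px+i,j,74) for i,j in((-60,-60),(60,-60),(60,60),(-60,60))],(255,255,0))
        out.append(im)
    h=min(o.shape[0] for o in out); o=np.hstack(out)
    cv2.imwrite(fn,cv2.resize(o,(800,int(o.shape[0]*800/o.shape[1]))) if o.shape[1]>800 else o)
    for n,im in zip("ts",out): cv2.imwrite(fn.replace(".png",n+".png"),im)
E
python3 -c "
from h import *
overlay('pics/ov1.png')"
```

```text
(no output)
```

View pics/ov1t.png

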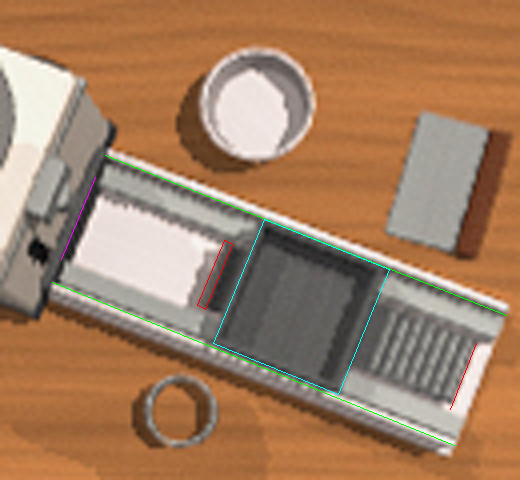

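View pics/ov1s.png

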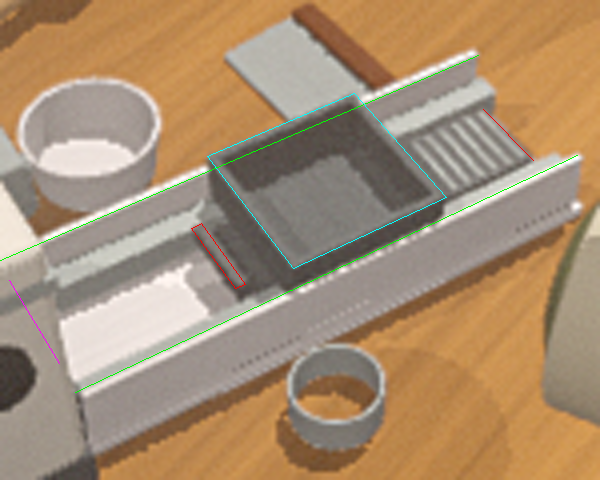

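The overlay matches the lane, tooth and bar in both views. The pan's origin is at lane x ≈ -28 mm, with its trailing face at about -88 mm. I'll go in with the fingers shut, jaws across the lane, and press the bar at x = -130.

```bash
cat >> h.py <<'E'
from scipy.spatial.transform import Rotation as Ro
def quat(s):
    x=np.array([0,0,-1.]); z=s*N; y=np.cross(z,x); return Ro.from_matrix(np.c_[x,y,z]).as_quat()
def st(tag=""):
    s=monitor.sense(); p=s["position"]-O; print(tag,"t%.2f"%s["clock"],"lane",(np.array([p@U,p@N,p[2]])*1000).round(1),"F(u,n,z)",np.round([s["contact_force"]@U,s["contact_force"]@N,s["contact_force"][2]],1),"gap %.2f"%s["finger_gap"])
    return s
E
python3 - <<'E'
from h import *
for s in(1,-1): print(s,[kinematics.ik(p,quat(s)) for p in (L(-130,0,130),L(60,0,50))])
env.close_gripper(30)
q=monitor.sense()["joints"]
c=[(abs(kinematics.ik(L(-130,0,130),quat(s))[5]-q[5]),s) for s in(1,-1) if kinematics.ik(L(-130,0,130),quat(s)) is not None]
sg=min(c)[1]; print(sg)
open("sg.txt","w").write(str(sg))
env.reach(L(-130,0,130),quat(sg)); st("above")
print(env.movel(L(-130,0,45),velocity=.1,guard=8)); st("45")
E
```

```text
1 [None, array([-8.71801364e-02,  5.95734030e-01,  1.58378646e+00, -4.44089210e-16,
        9.62072161e-01, -2.86923496e+00])]
-1 [array([-4.53197507e-01,  3.72320835e-01,  1.69857137e+00, -4.44089210e-16,
        1.07070045e+00, -9.36596808e-02]), array([-8.71801364e-02,  5.95734030e-01,  1.58378646e+00, -4.44089210e-16,
        9.62072161e-01,  2.72357689e-01])]
-1
above t2.80 lane [-130.8   -0.3  130.2] F(u,n,z) [-0.8 -0.3 -0. ] gap 0.00
False
45 t3.80 lane [-130.1   -0.4   45.5] F(u,n,z) [0.2 0.4 0.1] gap 0.00
```

Run:
```python
from h import *
print(env.movel(L(-130,0,20.5),velocity=.03,guard=15)); env.hold(.2); st("down")
overlay('pics/ov2.png',z0=31)
```

```text
False
down t4.97 lane [-130.    -0.    20.6] F(u,n,z) [-0.  -0.3  1.7] gap -0.00
```

View pics/ov2s.png

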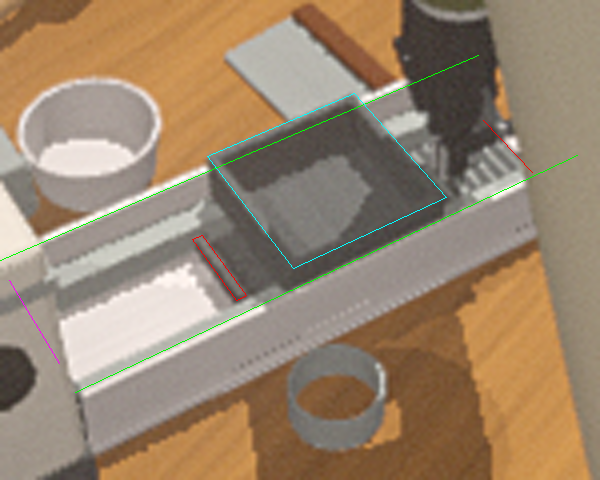

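View pics/ov2t.png

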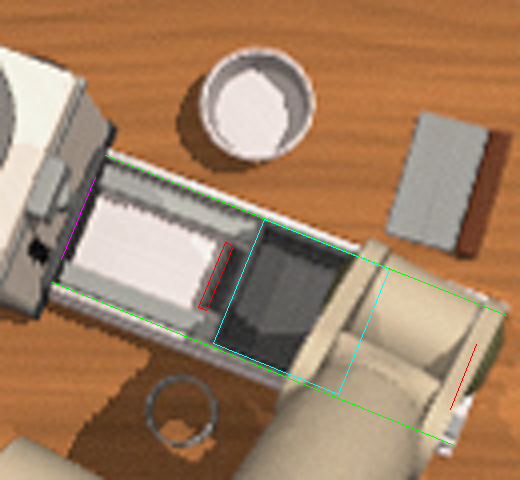

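The side view shows the tooth at (218,268) sunk to the level I drew for it, and the measured force of 1.7 N agrees. Now I push along while keeping the bar down.

Run:
```python
from h import *
for x in(-105,-90,-70,-50,-30):
    g=env.movel(L(x,0,20.3),velocity=.04,guard=15); st(str((x,g)))
    if g: break
overlay('pics/ov3.png',px=41,z0=31)
```

```text
(-105, False) t5.84 lane [-1.047e+02  1.000e-01  2.030e+01] F(u,n,z) [1.1 0.3 1.3] gap -0.00
(-90, False) t6.37 lane [-89.6  -0.1  20.3] F(u,n,z) [ 2.  -0.2  1.4] gap 0.00
(-70, False) t7.02 lane [-70.   -0.1  20.3] F(u,n,z) [-1.2 -0.4  2.5] gap -0.00
(-50, False) t7.67 lane [-50.   -0.   20.3] F(u,n,z) [-0.9 -0.4  3. ] gap 0.00
(-30, False) t8.32 lane [-30.    0.   20.3] F(u,n,z) [-0.7 -0.   2.1] gap -0.00
```

View pics/ov3s.png

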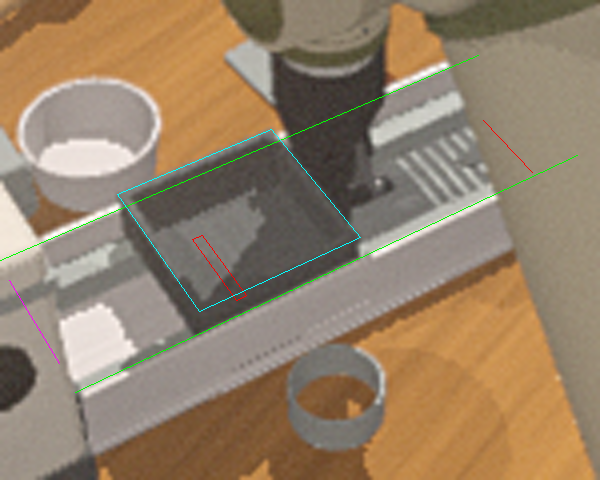

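View pics/ov3t.png

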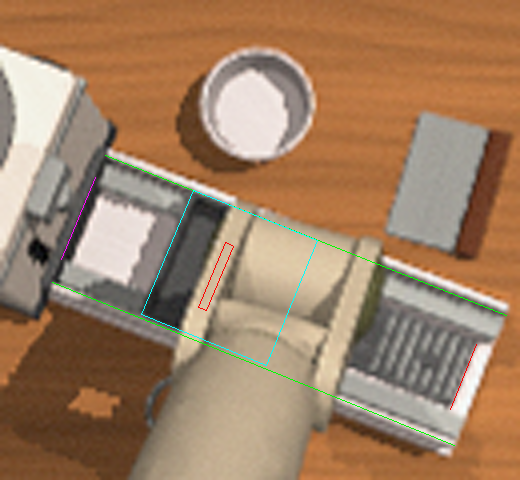

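The pan is now at about x = 41 mm and square, with its leading edge at 101 mm, well past the tooth. I'll back off 5 mm, rise above the tooth height, and push it home with a force guard.

Run:
```python
from h import *
env.movel(L(-35,0,20.3),velocity=.05); env.movel(L(-35,0,51),velocity=.08); st("up")
for x in(-10,20,45,51):
    g=env.movel(L(x,0,51),velocity=.04,guard=15); st(str((x,g)))
    if g: break
else:
    g=env.movel(L(66,0,51),velocity=.02,guard=12); st("home "+str(g))
overlay('pics/ov4.png',px=130)
```

```text
up t9.20 lane [-35.    0.2  50.9] F(u,n,z) [0.  0.3 0.3] gap -0.00
(-10, False) t9.97 lane [-9.7 -0.1 51.2] F(u,n,z) [ 0.7  0.1 -0.7] gap 0.00
(20, False) t10.88 lane [20.  -0.2 51.2] F(u,n,z) [-2.2 -0.9  3.2] gap -0.00
(45, False) t11.65 lane [45.1 -0.1 51.1] F(u,n,z) [-2.  -0.6  1.6] gap 0.00
(51, False) t11.95 lane [51.2  0.1 50.9] F(u,n,z) [-0.5 -1.2  0.4] gap 0.00
home True t12.47 lane [59.1 -0.  50.6] F(u,n,z) [-0.8 -0.1 -0.4] gap 0.00
```

View pics/ov4s.png

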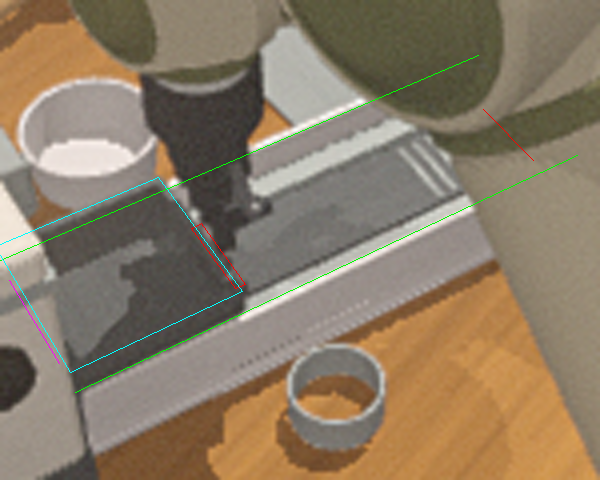

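The guard tripped at the predicted x (59 mm). I'll press once more slowly to seat the pan, then withdraw and look.

Run:
```python
from h import *
g=env.movel(L(64,0,51),velocity=.01,guard=10); st("again "+str(g)); env.hold(.2); st()
env.movel(L(45,0,51),velocity=.05); env.movel(L(45,0,130),velocity=.15); 
env.movel(L(-130,-0,150),velocity=.2)
env.set_joints([-1.379, 0.313, 1.498, 0, 1.331, -0.223]); env.hold(.3); st("away")
overlay('pics/ov5.png',px=130)
```

```text
again True t12.86 lane [59.2  0.4 50. ] F(u,n,z) [-0.8 -0.9  1.2] gap 0.00
 t13.06 lane [59.1  0.6 49.8] F(u,n,z) [ 1.  -0.7  0.6] gap -0.00
away t17.22 lane [-574.8  131.1  231.1] F(u,n,z) [ 0.4 -0.3 -0.4] gap 0.00
```

View pics/ov5s.png

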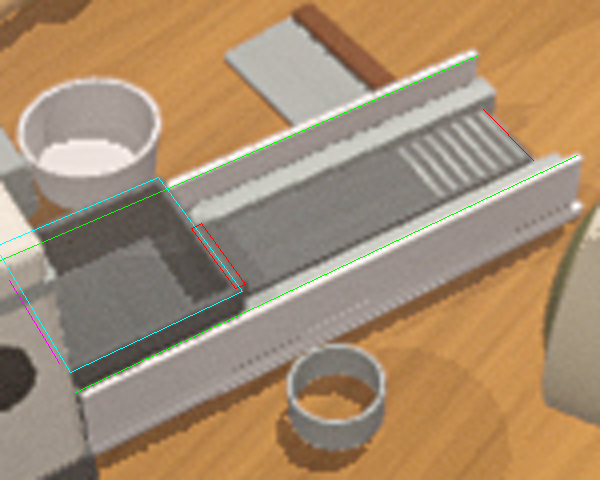

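View pics/ov5t.png

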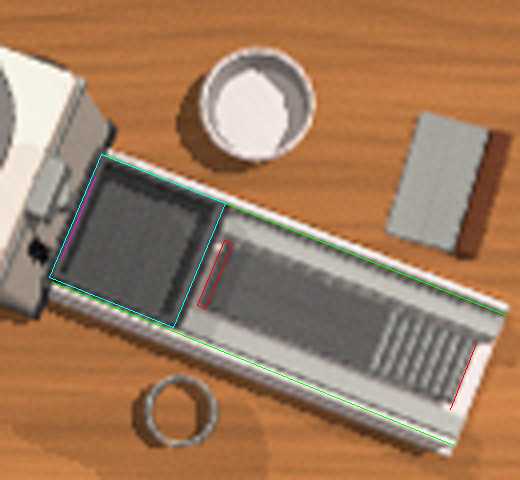

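Run:
```python
from h import *
a=cv2.imread("pics/side0.png"); b=eyes.grab_frame("side")["frame"][:,:,::-1]
f=lambda im,y,x:cv2.resize(im[y:y+60,x:x+75],None,fx=5,fy=5,interpolation=cv2.INTER_CUBIC)
cv2.imwrite("pics/cmp.png",np.vstack([np.hstack([f(a,185,240),f(b,185,240)]),np.hstack([f(a,205,195),f(b,205,195)])]))
d=np.abs(a[180:215,265:300].astype(int)-b[180:215,265:300]).mean();print("bar-end mean diff",d)
```

```text
bar-end mean diff 3.287074829931973
```

View pics/cmp.png

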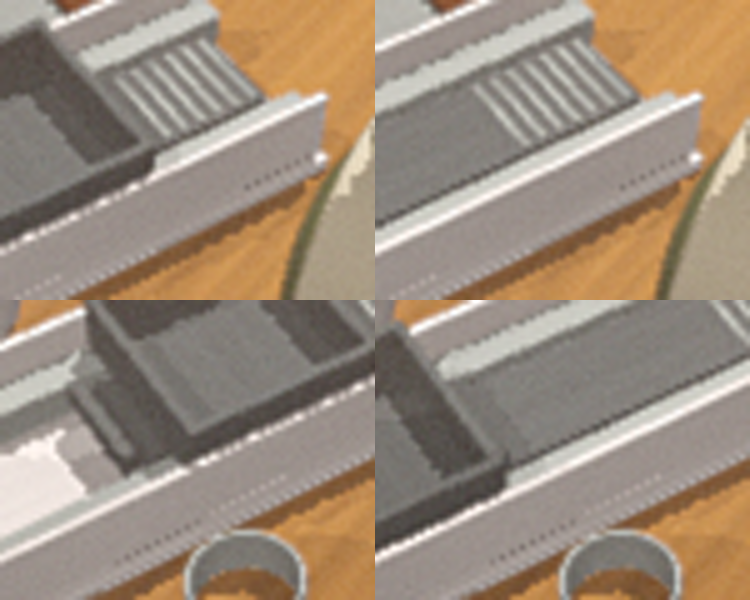

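The bar end is at the same pixels as at the start (the pan's side corner at lower right), so the bar and its tooth are back up. The pan lies at the end stop.

Run:
```python
from h import *
a=cv2.imread("pics/top0.png");b=eyes.grab_frame("top")["frame"][:,:,::-1]
m=(np.abs(a.astype(int)-b).max(2)>60).astype(np.uint8); n,_,s,_=cv2.connectedComponentsWithStats(m)
print([r.tolist() for r in s[1:] if r[4]>15])
print(job.hand_in())
```

```text
[[180, 146, 42, 41, 938], [227, 161, 34, 18, 186], [216, 185, 36, 19, 272], [330, 272, 10, 8, 57]]
the job is handed in; nothing more can be done
None
```

The middle-sized pan is at its filling place against the end stop, and I've handed the job in after about 17 s of the 45 s. No verdict is reported.

**What I did:** With the fingers shut, I pressed the stop bar down behind the pan, to about 11.5 mm of its travel. Keeping it down, I pushed the pan about 69 mm, so its leading edge went over the tooth. I then raised the fingertips above the tooth and pushed the pan on to the end stop, and withdrew the arm.

**Last checks:**
- **Pan home:** the push was stopped twice at the same spot, fingertips at lane x = 59 mm, where I expected the end stop to be felt. The pan's rim matches the home position (x = 130 mm) in both camera views.
- **Bar and tooth up:** the bar's end is back where it was in the first picture. I judged the tooth from this, because the pan's rim partly hides it from the side camera.
- **Nothing else moved:** comparing the top view before and after, the changes are in the lane, plus one small patch of about 10 x 8 pixels at (330,272). That patch is next to the arm and I take it to be the arm or its shadow, but I did not look closer.

No check failed or disagreed.

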